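# Close the culture vessel with its head plate and neck cap

### The job

Close the glass culture vessel ready for sterilising: turn the loose head plate so that all four of its holes line up with the vessel's studs, and slide it down until it lies flat and fully home on the steel flange. Then put the metal cap over the head plate's neck, fully down. It is glassware, so set the parts down gently rather than dropping or forcing them, leave the other things on the bench where they are, and let go of everything; the nuts go on later.

Things in the scene. Friction and masses are not known exactly. Their poses are not given: they have to be found in the camera images.
- vessel: Fixed glass culture vessel (112 mm diameter) on a low white stirrer base (190 x 170 mm, 38 mm high), with a steel flange ring on top, 180 mm above the bench. Origin on the bench, on the vessel's axis, z up. Its place and yaw differ from run to run.
- flange (a point): Centre of the flange's flat top face, 180 mm above the bench; axes as the vessel's. The ring is 154 mm in diameter, open 100 mm in the middle. Four upright studs, 8 mm diameter with round tips, stand 63 mm from this point along its +x, +y, -x and -y axes; their tips are 22 mm above the face.
- head_plate_center (a point): Loose steel head plate, about 0.6 kg, on the bench, neck up: a disc 154 mm in diameter, 8 mm thick, with a round upright neck in the middle; overall height 63 mm. This point is on its axis, 31.5 mm above the underside, z up. Four 11 mm through holes lie 63 mm from the axis along this point's +x, +y, -x and -y axes: any quarter turn fits. Four closed port plugs, 9 mm high, lie between them.
- neck_top (a point): Centre of the top of the head plate's neck, a plain tube 40 mm outside, 30 mm inside, standing 55 mm above the disc (63 mm above its underside). With the plate home the studs stand 14 mm above the disc, so grip the neck in its upper half.
- cap_center (a point): Loose slip-on aluminium cap for the neck, about 0.09 kg, mouth down on the bench: a round cup 52 mm outside and 60 mm high, bevelled towards its closed top. Its bore is 45 mm wide and 45 mm deep: fully down, its closed end rests on the neck's top and its mouth is 10 mm above the disc. This point is on the axis, 30 mm above the mouth, z up.
- media_bottle: Bystander: amber bottle with a blue cap, 72 mm in diameter, 160 mm high, origin under its centre.
- nut_dish: Bystander: low steel dish with four loose-looking knurled nuts (all one piece), 112 mm in diameter, 20 mm high, origin under its centre.
- sharps_bin: Bystander: yellow tub with a red lid, 106 mm in diameter, 133 mm high, origin under its centre.
- dish_box: Bystander: clear box with a blue lid, 106 x 136 mm, 59 mm high, origin under its centre.
Mind the look-alikes: they are no part of the job. Of the things that look like the part that bears cap_center, the middle-sized one is meant.

How it is judged:
By the outcome, as a careful person would: the job done as asked, in the order asked, and still so for the second after the job is handed in, with the robot touching nothing.
It also fails if it takes over 72 s, if anything falls off the work surface, if the arm or the gripper's body presses on something with over 40 N, if the wrist force passes 120 N, or if a joint passes its speed limit or range.

### The arm

A 6-joint arm with a two-finger parallel gripper is mounted at the origin on the work surface. World frame = base frame: x ahead of the robot, y to its left, z up, the work surface at z = 0. Lengths are in m, angles in rad, forces in N, time in s.
With the tool pointing down it reaches from about 0.4 to 0.825 m from the base axis. Payload 7 kg.
Tool frame: the origin (TCP) lies at the very end of the fingers, on their centre line; the grasp point (between the pads) lies 19 mm behind it; z points along the fingers, y is the direction in which the jaws open and shut (so a half turn about z gives the same grasp; the last joint's range is limited). The gripper opens to 88 mm and grips with 3 to 60 N. Pads are 19 mm wide; open, the fingers measure 130 mm over their backs; the gripper's body (78 mm by 193 mm) begins 47 mm behind the grasp point.
Start: joints at [-0.892, 0.359, 0.012, 0, -1.224, -0.288], TCP at [0.257, -0.624, 0.227] pointing down, gripper open.
Joint ranges: [-3.07, 3.07], [-1.43, 2.12], [-1.02, 1.25], [-3.03, 1.67], [-3.05, -0], [-3.03, 3.03]. Speed limits (rad/s): [2.39, 2.39, 3.01, 3.14, 3.14, 3.14].

### API

Orientations are given as [roll, pitch, yaw] about the fixed x, y, z axes, in that order (R = Rz(yaw) Ry(pitch) Rx(roll)).
In Python, from station import arm gives the robot as it stands.
- The arm moves only by the shell command python3 -m inch 'ROWS' [FORCE]. ROWS is text: rows parted by semicolons, each of 7 numbers parted by spaces: the closure, from 0 (fully open) to 1 (shut), then the shift along the tool's x, y, z each as a share of 300 mm, from -1 to 1, then the turn, a rotation vector about the tool's x, y, z each as a share of 60 degrees, from -1 to 1. In form: grip tx ty tz rx ry rz; .... A call has 1 to 12 rows; each row is the pose to reach, as a shift and turn from the pose commanded when the call began, along the tool's axes at that moment; what a row does not reach only later rows make up. A row lasts 1/10 s, in which the tool goes at most 50 mm and 8.59 degrees, less where a joint would pass 70% of its speed; a pose out of reach is approached as far as the arm can. A call with a number of a shift or a turn outside -1 to 1 is refused whole. A call with a gripper value outside its range is refused whole. The fingers move at their own pace and stop on an object; FORCE is the grip in N (left out, the last holds). Time passes only in rows, so rows that repeat a pose let the fingers close. It gives the time, the measured TCP pose, the force and the opening at its end, in the units of the state.
- arm.get_state(): the state, without advancing time (a new reading comes with each control period).
- arm.grab_frame(name): name is "scene" or "top" or "wrist"; returns a dict with "img" (480x640x3 uint8, red, green, blue), "range_z" (480x640 float32, m along the optical axis (not along the pixel's ray), 0 where there is no reading), "fx", "fy", "cx", "cy" (pixels), "dist" ([k1, k2, p1, p2, k3] as OpenCV has them; the pictures are not rectified), "extrinsics" (4x4, takes a point from world to camera coordinates); the wrist camera has in their place "tool_from_camera" (4x4, takes a point from camera to tool coordinates, whose origin is the TCP and whose axes are the flange's). Camera axes: x right, y up, looking along -z (the intrinsics and any distortion apply to the point x, -y, -z); pixel columns grow to the right and rows downward; lengths in m; the calibration is good to about 2 mm. A picture is of the moment at which its call begins: read the wrist's pose just before it.
- arm.job_done(): hands the job in, once; it reports no verdict.
The state is a dict: "t": time; "q": joint angles; "qd": joint speeds; "joint_efforts": joint torques, N m; "eef_pos": TCP position; "ee_rot": TCP orientation; "force": force on the tool from outside, world axes, zero at the start; "moment": the same for the moment, N m; "width": finger opening in m.
Only numpy, scipy, OpenCV 4.12 (cv2) and the standard library are available. Lean on these libraries where they do the work, as an engineer would, in place of code of your own. Each camera call takes 0.05 s, during which the arm holds its last target.

## Working session

There is one attempt and no reset: what is moved stays moved. The work goes in short steps, Python scripts to look and compute and a shell command to move; the robot and the scene stay as the last step left them, time stands still between calls to the robot, and variables do not carry over. Pictures are saved under pics/ and viewed, and the job is handed in when it is done.

```bash
ls; mkdir -p pics; cat > h.py <<'E'
import numpy as np, cv2, pickle
from station import arm
def grab(name,tag):
    s=arm.get_state(); f=arm.grab_frame(name); f['state']=s
    cv2.imwrite(f'pics/{tag}.png',f['img'][:,:,::-1]); pickle.dump(f,open(f'{tag}.pkl','wb')); return f
E
python3 - <<'E'
from h import *
for n in("scene","top","wrist"):
    f=grab(n,n+"0"); print(n,f['fx'],f['cx'],f['cy'],f['dist'],np.round(f.get('extrinsics',f.get('tool_from_camera')),3).tolist())
print(arm.get_state())
E
```

```text
pics
scene 497.36760664728075 319.3354068842543 243.03162082416222 [0.04596412 0.         0.         0.         0.        ] [[0.734, 0.679, 0.014, -0.442], [-0.442, 0.463, 0.768, 0.148], [0.515, -0.57, 0.64, -1.745], [0.0, 0.0, 0.0, 1.0]]
top 453.3914961488941 318.6733390019139 244.69419040248806 [-0.04890231  0.          0.          0.          0.        ] [[0.001, -1.0, 0.007, -0.01], [0.985, 0.002, 0.17, -0.593], [-0.17, 0.006, 0.985, -1.218], [0.0, 0.0, 0.0, 1.0]]
wrist 378.3921656240245 320.1324767256165 237.05793861751422 [-0.00875696  0.          0.          0.          0.        ] [[0.001, 0.968, 0.249, 0.066], [1.0, -0.001, 0.0, -0.001], [0.0, 0.249, -0.968, -0.158], [0.0, 0.0, 0.0, 1.0]]
{'t': 0.15, 'q': array([-8.91896017e-01,  3.59236533e-01,  1.12848808e-02, -2.09868084e-04,
       -1.22408862e+00, -2.88077870e-01]), 'qd': array([-0.00073653, -0.00092626,  0.003818  ,  0.00282118,  0.00156808,
       -0.00127107]), 'joint_efforts': array([-4.86682166e-04, -5.83274961e+01,  2.93290651e+01,  7.00121999e+00,
        8.70881137e-03, -1.03119107e-04]), 'eef_pos': array([ 0.2569573 , -0.62379758,  0.22584358]), 'ee_rot': array([ 3.14034391e+00, -1.64256652e-04, -2.75084155e+00]), 'force': array([ 0.77398205,  0.18851845, -1.34810073]), 'moment': array([ 0.03024353, -0.00629828, -0.01932895]), 'width': 0.08773411409555489}
```

View pics/scene0.png

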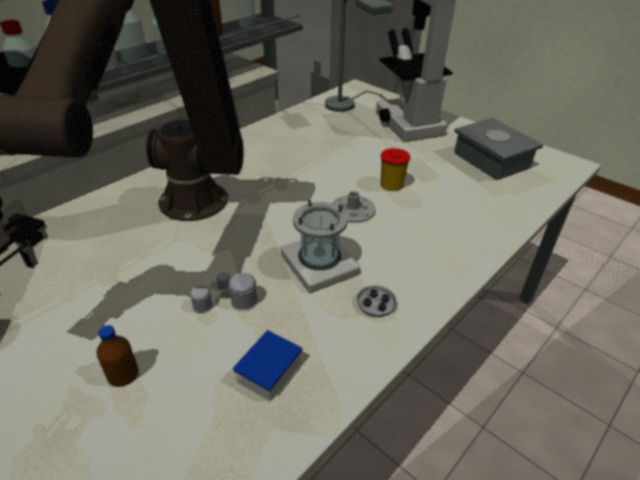

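View pics/top0.png

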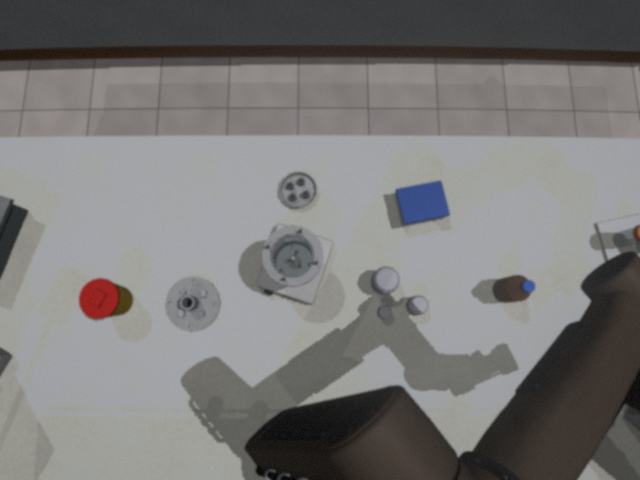

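View pics/wrist0.png

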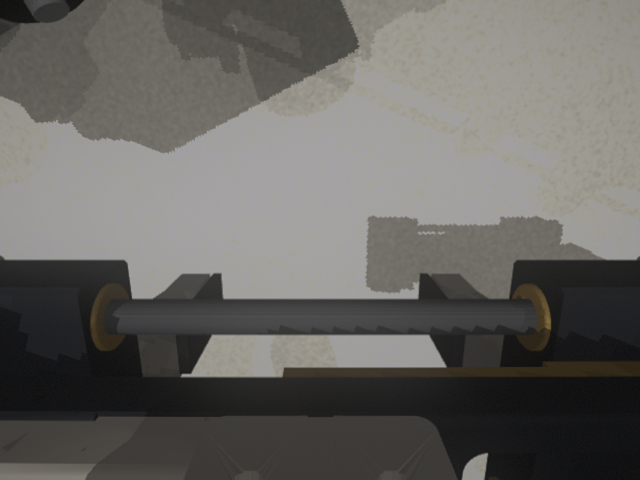

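The scene view shows the plate at about (355,208), the vessel at (320,235), and three caps at (201,299), (224,281) and (243,291). In the top view the vessel is at (293,255), the plate at (193,303), and the caps at (385,281), (418,305) and (386,312). In the wrist view the jaws cover the lower half. Next I'll get world positions.

```bash
cat >> h.py <<'E'
def K(f): return np.array([[f['fx'],0,f['cx']],[0,f['fy'],f['cy']],[0,0,1.]])
import scipy.spatial.transform as st
def campose(f):
    if 'extrinsics' in f: return np.linalg.inv(f['extrinsics'])
    s=f['state'];T=np.eye(4);T[:3,:3]=st.Rotation.from_euler('xyz',s['ee_rot']).as_matrix();T[:3,3]=s['eef_pos'];return T@f['tool_from_camera']
def rays(f,px):
    n=cv2.undistortPoints(np.float64(px).reshape(-1,1,2),K(f),np.float64(f['dist'])).reshape(-1,2)
    d=np.c_[n[:,0],-n[:,1],-np.ones(len(n))];C=campose(f);return C[:3,3],d@C[:3,:3].T
def onplane(f,px,z):
    o,d=rays(f,px);return o+d*((z-o[2])/d[:,2])[:,None]
def cloud(f):
    v,u=np.mgrid[:480,:640];o,d=rays(f,np.c_[u.ravel(),v.ravel()])
    P=o+d*f['range_z'].ravel()[:,None];P[f['range_z'].ravel()<=0]=np.nan;return P.reshape(480,640,3)
def load(t): return pickle.load(open(t+'.pkl','rb'))
E
python3 - <<'E'
from h import *
f=load('top0');P=cloud(f)
cv2.imwrite('pics/topz.png',cv2.resize(np.uint8(np.clip(np.nan_to_num(P[...,2])*1000,0,255))[150:340,60:460],(800,380),interpolation=cv2.INTER_NEAREST))
cv2.imwrite('pics/topc.png',cv2.resize(f['img'][210:340,150:450,::-1],None,fx=2.66,fy=2.66,interpolation=cv2.INTER_CUBIC))
for uv in [(385,281),(418,305),(386,312),(193,303),(188,302),(293,255),(320,245)]: print(uv,P[uv[1],uv[0]].round(3))
E
```

```text
(385, 281) [ 0.489 -0.188  0.082]
(418, 305) [ 0.425 -0.28   0.062]
(386, 312) [ 0.407 -0.195  0.043]
(193, 303) [0.43  0.333 0.061]
(188, 302) [0.435 0.36  0.014]
(293, 255) [0.557 0.06  0.096]
(320, 245) [ 0.57  -0.012  0.183]
```

View pics/topz.png

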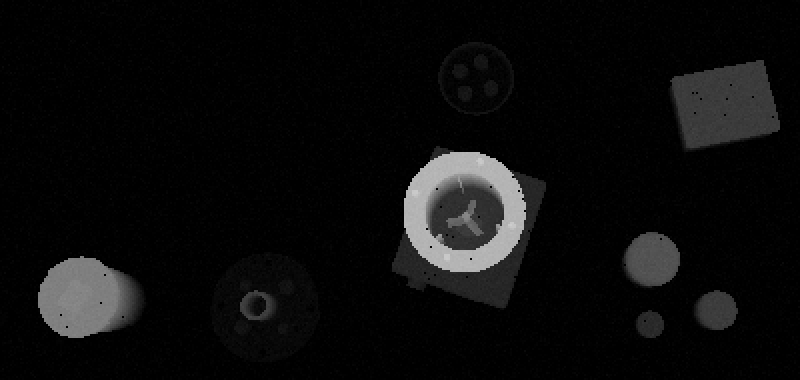

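View pics/topc.png

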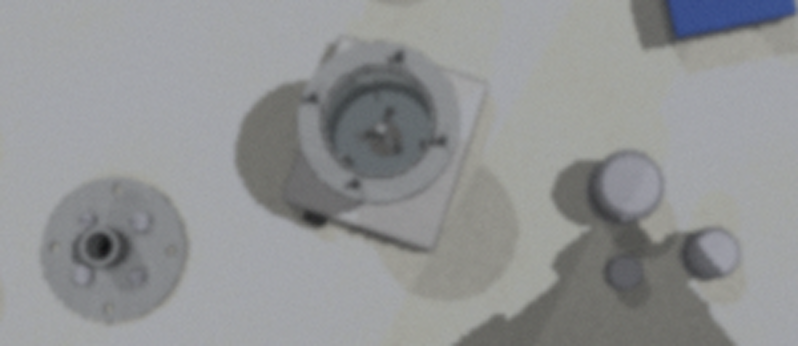

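```bash
cat >> h.py <<'E'
def circ(xy):
    A=np.c_[2*xy,np.ones(len(xy))];s=np.linalg.lstsq(A,(xy**2).sum(1),rcond=None)[0];return s[:2],np.sqrt(s[2]+s[:2]@s[:2])
def mec(m,f,z):
    """outline of mask -> world plane z -> min enclosing/fit circle"""
    c=max(cv2.findContours(np.uint8(m),cv2.RETR_EXTERNAL,cv2.CHAIN_APPROX_NONE)[0],key=cv2.contourArea)
    W=onplane(f,c.reshape(-1,2),z)[:,:2];return circ(W)
def near(P,c,r,z0,z1):
    with np.errstate(invalid='ignore'): return (np.hypot(P[...,0]-c[0],P[...,1]-c[1])<r)&(P[...,2]>z0)&(P[...,2]<z1)
E
python3 - <<'E'
from h import *
f=load('top0');P=cloud(f)
print('flange',mec(near(P,(.56,.04),.1,.165,.21),f,.18), P[near(P,(.56,.04),.1,.17,.19)].mean(0))
m=near(P,(.56,.04),.1,.189,.23);n,l,s,c=cv2.connectedComponentsWithStats(np.uint8(m))
for i in range(1,n): print('stud',s[i,4],P[l==i].mean(0).round(4))
print('plate',mec(near(P,(.43,.333),.1,.004,.08),f,.008))
print('neck',mec(near(P,(.43,.333),.05,.05,.08),f,.063),P[near(P,(.43,.333),.05,.05,.08)].mean(0))
for nm,c,h in(('big',(.489,-.188),.08),('mid',(.425,-.28),.06),('sm',(.407,-.195),.04)): print(nm,mec(near(P,c,.05,h-.008,h+.015),f,h),P[near(P,c,.05,h-.008,h+.015)].mean(0))
f=load('scene0');P=cloud(f)
for uv in [(201,299),(243,285),(224,279),(355,197),(320,207)]: print(uv,P[uv[1],uv[0]].round(3))
E
```

```text
flange (array([0.54448431, 0.05861931]), np.float64(0.07551838628921242)) [0.54398473 0.05871729 0.18004388]
stud 11 [0.6038 0.0387 0.1981]
stud 11 [0.564  0.1182 0.1983]
stud 11 [ 0.524  -0.001   0.1983]
stud 10 [0.4847 0.0782 0.1998]
plate (array([0.43158529, 0.34964709]), np.float64(0.07647058712027552))
neck (array([0.43145141, 0.34720115]), np.float64(0.01972575848155337)) [0.43146022 0.34811181 0.06042833]
big (array([ 0.49480481, -0.1925485 ]), np.float64(0.03404582534940387)) [ 0.49452814 -0.19230159  0.0812785 ]
mid (array([ 0.42619648, -0.28277963]), np.float64(0.02461577000704128)) [ 0.42620263 -0.28291279  0.05928171]
sm (array([ 0.40781377, -0.19243729]), np.float64(0.017517028844558254)) [ 0.40771984 -0.19233009  0.04086832]
(201, 299) [ 0.448 -0.294  0.05 ]
(243, 285) [ 0.514 -0.203  0.082]
(224, 279) [ 0.422 -0.198  0.039]
(355, 197) [0.449 0.341 0.061]
(320, 207) [0.513 0.095 0.179]
```

```bash
python3 - <<'E'
from h import *
f=load('top0')
W=onplane(f,np.array([(117,188),(172,250),(109,309),(54,246)])/2.66+[150,210],.008)[:,:2];print(W,W.mean(0))
for a,b in((0,2),(1,3)):print(np.degrees(np.arctan2(*(W[a]-W[b])[::-1])),np.linalg.norm(W[a]-W[b]))
print('base angle plate',np.degrees(np.arctan2(.348,.4315)))
E
```

```text
[[0.4956192  0.34701934]
 [0.42957537 0.28511079]
 [0.36713712 0.3498928 ]
 [0.4332485  0.41202975]] [0.43139505 0.34851317]
-1.2811892551064945 0.12851421123753243
-91.65771877784735 0.12697209750163513
base angle plate 38.88579409818821
```

```bash
cat >> h.py <<'E'
def plan(pos,yawdeg,frm=None):
    """tool-frame shift/0.3 and rotvec/60deg from measured (or given) pose to a straight-down pose"""
    R=st.Rotation
    s=arm.get_state();p,r=(s['eef_pos'],R.from_euler('xyz',s['ee_rot'])) if frm is None else (np.array(frm[:3]),R.from_euler('xyz',[np.pi,0,np.radians(frm[3])]))
    g=R.from_euler('xyz',[np.pi,0,np.radians(yawdeg)])
    print('t',(r.inv().apply(np.array(pos)-p)/.3).round(4),'r',np.degrees((r.inv()*g).as_rotvec()/60).round(4),'dist',np.linalg.norm(np.array(pos)-p).round(3))
def stt():
    s=arm.get_state();print('t',round(s['t'],2),s['eef_pos'].round(4),np.degrees(s['ee_rot']).round(2),'F',s['force'].round(2),'M',s['moment'].round(2),'w',round(s['width'],4))
E
python3 - <<'E'
from h import *
plan((.40,-.25,.34),-115)
plan((.518,.124,.37),-68,(.40,-.25,.34,-115))
E
```

```text
t [-0.9154  0.9709 -0.3795] r [ 1.200e-03  3.000e-04 -7.102e-01] dist 0.416
t [-1.2961  0.1704 -0.1   ] r [-0.      0.     -0.7833] dist 0.393
```

```bash
python3 -m inch '0 -0.1 0.1 -0.2 0 0 -0.1;0 -0.3 0.3 -0.37 0 0 -0.3;0 -0.5 0.5 -0.38 0 0 -0.45;0 -0.7 0.7 -0.38 0 0 -0.6;0 -0.85 0.9 -0.38 0 0 -0.71;0 -0.915 0.97 -0.38 0 0 -0.71;0 -0.915 0.97 -0.38 0 0 -0.71;0 -0.915 0.97 -0.38 0 0 -0.71;0 -0.915 0.97 -0.38 0 0 -0.71;0 -0.915 0.97 -0.38 0 0 -0.71'; python3 -c "
from h import *
stt(); print(arm.get_state()['q'].round(3)); plan((.45,-.02,.36),-90); plan((.518,.124,.37),-68,(.45,-.02,.36,-90))"
```

```text
t: 1.15
eef_pos: [0.4012, -0.2474, 0.3413]
ee_rot: [-3.14, 0.001, -2.003]
force: [0.6, -0.6, -0.6]
width: 0.0878
t 1.15 [ 0.4012 -0.2474  0.3413] [-1.7991e+02  6.0000e-02 -1.1476e+02] F [ 0.58 -0.64 -0.57] M [-0.04  0.07  0.02] w 0.0878
[-1.340e-01 -4.400e-02 -2.190e-01 -1.000e-03 -1.395e+00 -2.980e-01]
t [-0.7567  0.1696 -0.0619] r [-0.0017  0.0006 -0.4127] dist 0.233
t [-0.48   -0.2267 -0.0333] r [-0.      0.     -0.3667] dist 0.16
```

```bash
python3 -m inch '0 -0.16 0.035 -0.06 0 0 -0.1;0 -0.32 0.07 -0.06 0 0 -0.2;0 -0.48 0.1 -0.06 0 0 -0.3;0 -0.64 0.14 -0.06 0 0 -0.41;0 -0.757 0.17 -0.06 0 0 -0.413;0 -0.757 0.17 -0.06 0 0 -0.413;0 -0.757 0.17 -0.06 0 0 -0.413' ; python3 -c "
from h import *
stt(); plan((.518,.124,.37),-68)"
```

```text
t: 1.85
eef_pos: [0.4498, -0.0228, 0.3583]
ee_rot: [3.141, -0.0, -1.573]
force: [-0.3, 0.9, 0.7]
width: 0.0876
t 1.85 [ 0.4498 -0.0228  0.3583] [ 1.7996e+02 -2.0000e-02 -9.0130e+01] F [-0.34  0.94  0.67] M [ 0.03  0.11 -0.05] w 0.0876
t [-0.4897 -0.226  -0.0395] r [ 8.000e-04 -2.000e-04 -3.689e-01] dist 0.162
```

```bash
python3 -m inch '0 -0.15 -0.07 -0.03 0 0 -0.12;0 -0.3 -0.14 -0.04 0 0 -0.24;0 -0.45 -0.2 -0.04 0 0 -0.369;0 -0.49 -0.226 -0.04 0 0 -0.369;0 -0.49 -0.226 -0.04 0 0 -0.369;0 -0.49 -0.226 -0.04 0 0 -0.369;0 -0.49 -0.226 -0.04 0 0 -0.369;0 -0.49 -0.226 -0.04 0 0 -0.369' ; python3 -c "
from h import *
stt(); grab('wrist','w1'); stt()"
```

```text
t: 2.65
eef_pos: [0.518, 0.1223, 0.3711]
ee_rot: [-3.141, 0.0, -1.19]
force: [-0.1, -0.2, -0.1]
width: 0.0877
t 2.65 [0.518  0.1223 0.3711] [-1.7994e+02  1.0000e-02 -6.8200e+01] F [-0.11 -0.22 -0.13] M [ 0.02  0.14 -0.03] w 0.0877
t 2.7 [0.518  0.1225 0.3711] [-1.7994e+02  1.0000e-02 -6.8180e+01] F [-0.01 -0.29  1.14] M [ 0.02  0.15 -0.03] w 0.0874
```

View pics/w1.png

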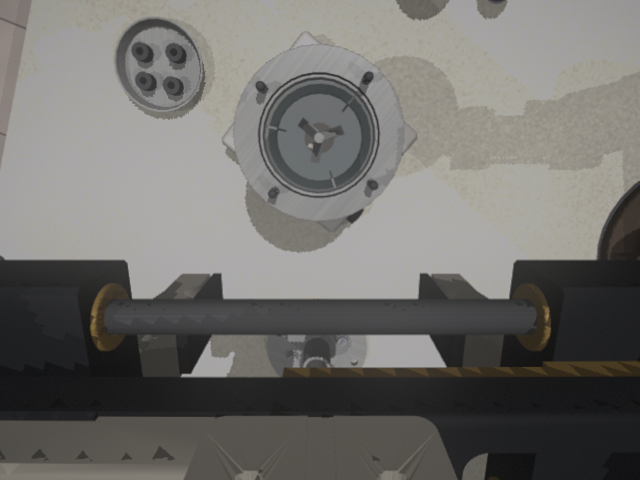

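The wrist view shows the whole flange, centred near (320,131), with stud tips at (368,76), (261,87), (273,195) and (373,185). Next I'll measure it precisely.

```bash
cat > fl.py <<'E'
from h import *
import sys
f=load(sys.argv[1]);P=cloud(f)
c0=np.array([.5443,.0586])
m=near(P,c0,.1,.170,.215);print('outer',mec(m,f,.18),'z',np.nanmedian(P[near(P,c0,.1,.17,.188)][:,2]))
cs,h=cv2.findContours(np.uint8(m),cv2.RETR_CCOMP,cv2.CHAIN_APPROX_NONE)
for c,hh in zip(cs,h[0]):
    if hh[3]>=0 and len(c)>100: print('inner',circ(onplane(f,c.reshape(-1,2),.18)[:,:2]))
m=near(P,c0,.085,.1915,.215);n,l,s,c=cv2.connectedComponentsWithStats(np.uint8(m));S=[]
for i in range(1,n):
    if s[i,4]>8:
        q=P[l==i];S.append(np.median(q[q[:,2]>.194],0)[:2]);print('stud',s[i,4],c[i].round(1),S[-1].round(4),q[:,2].max().round(4))
S=np.array(S);cc=S.mean(0);a=np.degrees(np.arctan2(*(S-cc).T[::-1]));print('ctr',cc,'ang',((a+45)%90-45).round(2),'mean',((a+45)%90-45).mean().round(2),'r',np.linalg.norm(S-cc,axis=1).round(4))
E
python3 fl.py w1; python3 -c "
from h import *
f=load('w1');cv2.imwrite('pics/w1c.png',cv2.resize(f['img'][30:230,215:425,::-1],None,fx=2.8,fy=2.8,interpolation=cv2.INTER_CUBIC))"
```

```text
outer (array([0.54605754, 0.05779407]), np.float64(0.07595800042144736)) z 0.17977797277702634
inner (array([0.54593681, 0.05795831]), np.float64(0.04885947365446644))
stud 95 [368.3  76.9] [ 0.5262 -0.001 ] 0.2029
stud 95 [260.6  86.1] [0.605 0.038] 0.2034
stud 77 [373.4 185.2] [0.4869 0.0777] 0.2033
stud 76 [272.7 193.3] [0.5657 0.1169] 0.2031
ctr [0.54594632 0.05787524] ang [-18.53 -18.64 -18.57 -18.55] mean -18.57 r [0.0621 0.0623 0.0623 0.0622]
```

View pics/w1c.png

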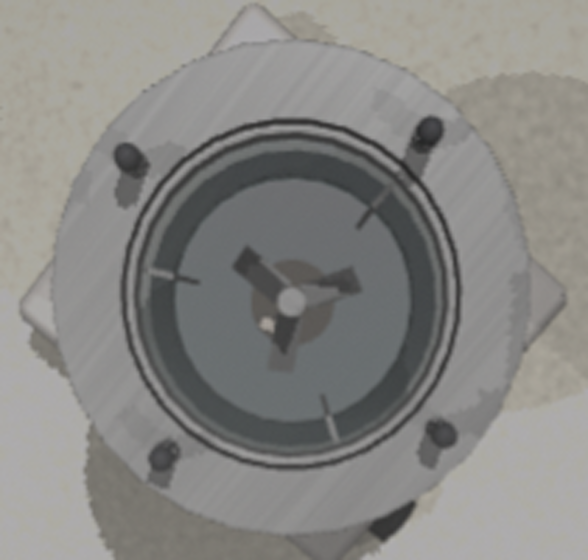

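```bash
python3 -c "
from h import *
plan((.386,.402,.20),-51.1)"
```

```text
t [-1.0285  0.0628  0.5705] r [-0.001   0.     -0.2847] dist 0.353
```

```bash
python3 -m inch '0 -0.15 0.01 0.03 0 0 -0.04;0 -0.3 0.02 0.1 0 0 -0.08;0 -0.45 0.03 0.18 0 0 -0.13;0 -0.6 0.04 0.27 0 0 -0.17;0 -0.75 0.05 0.35 0 0 -0.21;0 -0.88 0.06 0.45 0 0 -0.285;0 -0.95 0.062 0.5 0 0 -0.285;0 -0.98 0.062 0.53 0 0 -0.285;0 -0.98 0.062 0.53 0 0 -0.285' ; python3 -c "
from h import *
stt(); plan((.386,.402,.20),-51.1)"
```

```text
t: 3.6
eef_pos: [0.3907, 0.3894, 0.2105]
ee_rot: [3.14, -0.001, -0.889]
force: [0.4, -0.6, 0.0]
width: 0.0879
t 3.6 [0.3907 0.3894 0.2105] [ 1.7989e+02 -5.0000e-02 -5.0940e+01] F [ 0.42 -0.59  0.  ] M [-0.05  0.15 -0.04] w 0.0879
t [-0.0426 -0.0144  0.0351] r [ 0.0018 -0.0008  0.0027] dist 0.017
```

```bash
python3 -m inch '0 -0.043 -0.014 0.035 0 0 0;0 -0.043 -0.014 0.035 0 0 0;0 -0.043 -0.014 0.035 0 0 0;0 -0.043 -0.014 0.035 0 0 0' ; python3 -c "
from h import *
stt(); f=grab('wrist','w2'); P=cloud(f)
m=near(P,(.4315,.3487),.1,.004,.08);print('disc',mec(m,f,.008))
m=near(P,(.4315,.3487),.04,.055,.075);print('neck',mec(m,f,.063),np.median(P[m],0))
cs,h=cv2.findContours(np.uint8(m),cv2.RETR_CCOMP,cv2.CHAIN_APPROX_NONE)
for c,hh in zip(cs,h[0]):
    if hh[3]>=0 and len(c)>30: print('bore',circ(onplane(f,c.reshape(-1,2),.063)[:,:2]))
cv2.imwrite('pics/w2c.png',cv2.resize(f['img'][0:255,190:460,::-1],None,fx=2.3,fy=2.3,interpolation=cv2.INTER_CUBIC))
"
```

```text
t: 4.0
eef_pos: [0.3869, 0.4017, 0.2018]
ee_rot: [-3.141, 0.0, -0.891]
force: [-0.3, 0.1, 0.9]
width: 0.0876
t 4.0 [0.3869 0.4017 0.2018] [-1.7995e+02  2.0000e-02 -5.1030e+01] F [-0.32  0.08  0.88] M [-0.1   0.16  0.04] w 0.0876
disc (array([0.43392857, 0.34918189]), np.float64(0.0766632098101255))
neck (array([0.43389728, 0.34932503]), np.float64(0.019316628074084186)) [0.43471016 0.34872158 0.06250626]
bore (array([0.43376681, 0.34934985]), np.float64(0.014767957173445907))
```

View pics/w2c.png

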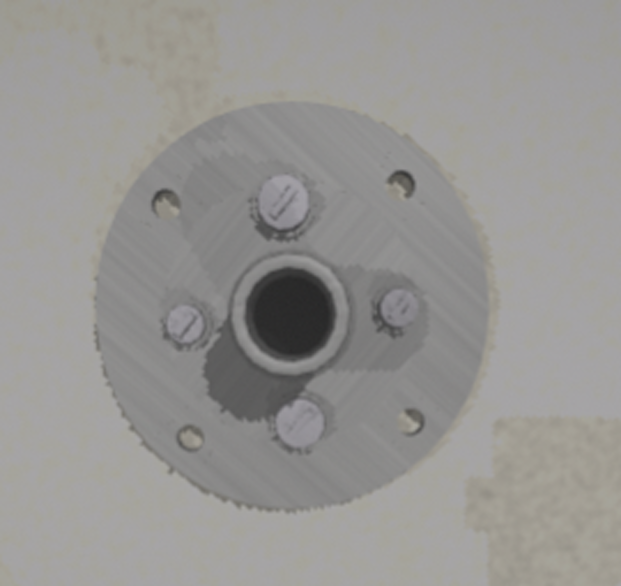

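```bash
python3 - <<'E'
from h import *
f=load('w2');P=cloud(f);c0=np.array([.4339,.3492])
px=np.array([(166,205),(401,185),(412,422),(190,438)])/2.3+[190,0]-.28
def ang(S):
    cc=S.mean(0);a=np.degrees(np.arctan2(*(S-cc).T[::-1]));a=(a+45)%90-45;print('ctr',cc.round(4),a.round(2),a.mean().round(2),np.linalg.norm(S-cc,axis=1).round(4))
ang(onplane(f,px,.008)[:,:2])
g=cv2.cvtColor(f['img'],cv2.COLOR_RGB2GRAY)
Q=onplane(f,np.c_[np.mgrid[:480,:640][1].ravel(),np.mgrid[:480,:640][0].ravel()],.008)[:,:2]
W0=onplane(f,px,.008)[:,:2]; S=[];S2=[]
for w in W0:
    d=np.hypot(*(Q-w).T).reshape(480,640)<.009
    with np.errstate(invalid='ignore'): h=d&~(P[...,2]>.0055)
    S.append(Q[h.ravel()].mean(0))
    ref=np.median(g[(np.hypot(*(Q-w).T).reshape(480,640)<.012)&(~d)])
    e=d&(np.abs(g.astype(float)-ref)>14); S2.append(Q[e.ravel()].mean(0));print(h.sum(),e.sum())
ang(np.array(S));ang(np.array(S2))
E
```

```text
ctr [0.434  0.3492] [-1.53 -1.63 -1.58 -2.02] -1.69 [0.0629 0.0632 0.0634 0.0632]
127 84
127 95
105 74
100 70
ctr [0.4339 0.3493] [-1.79 -1.73 -1.83 -1.71] -1.76 [0.0628 0.0627 0.0628 0.0627]
ctr [0.4344 0.3481] [-2.03 -1.7  -1.61 -1.98] -1.83 [0.0638 0.0637 0.0641 0.0641]
```

```bash
python3 -c "
from h import *
plan((.4339,.3493,.12),-51.03);plan((.4339,.3493,.030),-51.03)"
```

```text
t [ 0.2346 -0.0115  0.2725] r [-0.0009  0.0003 -0.    ] dist 0.108
t [ 0.2347 -0.0112  0.5725] r [-0.0009  0.0003 -0.    ] dist 0.186
```

```bash
python3 -m inch '0 0.12 -0.006 0.03 0 0 0;0 0.22 -0.011 0.12 0 0 0;0 0.235 -0.011 0.25 0 0 0;0 0.235 -0.011 0.35 0 0 0;0 0.235 -0.011 0.45 0 0 0;0 0.235 -0.011 0.53 0 0 0;0 0.235 -0.011 0.56 0 0 0;0 0.235 -0.011 0.572 0 0 0;0 0.235 -0.011 0.572 0 0 0;0 0.235 -0.011 0.572 0 0 0' ; python3 -c "
from h import *
stt(); plan((.4339,.3493,.030),-51.03)"
```

```text
t: 5.05
eef_pos: [0.4339, 0.3502, 0.0307]
ee_rot: [-3.14, 0.001, -0.89]
force: [-0.2, -0.5, -0.3]
width: 0.0877
t 5.05 [0.4339 0.3502 0.0307] [-1.7989e+02  3.0000e-02 -5.0980e+01] F [-0.23 -0.46 -0.28] M [0.01 0.15 0.01] w 0.0877
t [0.0022 0.0019 0.0025] r [-0.0019  0.0005  0.0009] dist 0.001
```

```bash
python3 -m inch '0.3 0 0 0 0 0 0;0.45 0 0 0 0 0 0;0.5 0 0 0 0 0 0;0.55 0 0 0 0 0 0;0.6 0 0 0 0 0 0;0.65 0 0 0 0 0 0;0.65 0 0 0 0 0 0;0.65 0 0 0 0 0 0;0.65 0 0 0 0 0 0' 10 ; python3 -c "
from h import *
stt()"
```

```text
t: 5.95
eef_pos: [0.4334, 0.3495, 0.0295]
ee_rot: [-3.141, 0.0, -0.89]
force: [0.9, 0.7, -0.5]
width: 0.0404
t 5.95 [0.4334 0.3495 0.0295] [-179.99    0.    -50.99] F [ 0.91  0.72 -0.52] M [ 0.1   0.02 -0.01] w 0.0404
```

Gripped, with the opening at 40.4 mm. I'll release and look again to find the camera's bias across the jaws, since the plate is now centred between them.

```bash
python3 -m inch '0.3 0 0 0 0 0 0;0 0 0 0 0 0 0;0 0 0 0 0 0 0;0 0 0 -0.05 0 0 0;0 0 0 -0.2 0 0 0;0 -0.05 0 -0.35 0 0 0;0 -0.15 0.01 -0.5 0 0 0;0 -0.235 0.011 -0.572 0 0 0;0 -0.235 0.011 -0.572 0 0 0;0 -0.235 0.011 -0.572 0 0 0;0 -0.235 0.011 -0.572 0 0 0' ; cat > pl.py <<'E'
from h import *
import sys
stt(); f=grab('wrist',sys.argv[1]); P=cloud(f)
m=near(P,(.434,.349),.1,.004,.08);print('disc',mec(m,f,.008))
m=near(P,(.434,.349),.04,.055,.075);print('neck',mec(m,f,.063))
g=np.mgrid[:480,:640];Q=onplane(f,np.c_[g[1].ravel(),g[0].ravel()],.008)[:,:2]
c=np.array(mec(near(P,(.434,.349),.1,.004,.08),f,.008)[0])
S=[]
for k in range(4):
    a=np.radians(-1.76+90*k);w=c+.063*np.array([np.cos(a),np.sin(a)])
    d=np.hypot(*(Q-w).T).reshape(480,640)<.009
    with np.errstate(invalid='ignore'): S.append(Q[(d&~(P[...,2]>.0055)).ravel()].mean(0))
S=np.array(S);cc=S.mean(0);a=np.degrees(np.arctan2(*(S-cc).T[::-1]));a=(a+45)%90-45;print('ctr',cc.round(4),a.round(2),a.mean().round(2))
E
python3 pl.py w3
```

```text
t: 7.05
eef_pos: [0.3861, 0.4012, 0.2]
ee_rot: [3.14, -0.001, -0.89]
force: [-0.0, -0.9, -0.8]
width: 0.0874
t 7.05 [0.3861 0.4012 0.2   ] [ 1.7989e+02 -3.0000e-02 -5.1000e+01] F [-0.04 -0.92 -0.79] M [-0.07  0.08  0.  ] w 0.0874
disc (array([0.43367515, 0.34903107]), np.float64(0.07667039196442813))
neck (array([0.43364104, 0.34918544]), np.float64(0.01931184990947599))
ctr [0.4336 0.3491] [-1.84 -1.67 -1.87 -1.73] -1.78
```

```bash
python3 -m inch '0 0.12 -0.006 0.03 0 0 0;0 0.22 -0.011 0.12 0 0 0;0 0.235 -0.011 0.25 0 0 0;0 0.235 -0.011 0.38 0 0 0;0 0.235 -0.011 0.5 0 0 0;0 0.235 -0.011 0.56 0 0 0;0 0.235 -0.011 0.572 0 0 0;0 0.235 -0.011 0.572 0 0 0;0.4 0.235 -0.011 0.572 0 0 0;0.5 0.235 -0.011 0.572 0 0 0;0.6 0.235 -0.011 0.572 0 0 0;0.65 0.235 -0.011 0.572 0 0 0' 10; python3 -m inch '0.7 0 0 0 0 0 0;0.7 0 0 0 0 0 0;0.7 0 0 0 0 0 0;0.7 0 0 -0.03 0 0 0;0.7 0 0 -0.1 0 0 0;0.7 0 0 -0.1 0 0 0' 40; python3 -c "
from h import *
stt()"
```

```text
t: 8.3
eef_pos: [0.4335, 0.3498, 0.0303]
ee_rot: [-3.14, 0.0, -0.89]
force: [0.7, -0.4, 0.3]
width: 0.0615
t: 8.9
eef_pos: [0.4342, 0.3505, 0.0616]
ee_rot: [-3.138, 0.001, -0.889]
force: [-0.1, 0.8, -4.7]
width: 0.0396
t 8.9 [0.4342 0.3505 0.0616] [-1.7982e+02  4.0000e-02 -5.0960e+01] F [-0.08  0.78 -4.67] M [ 0.27 -0.07 -0.07] w 0.0396
```

```bash
python3 -m inch '0.7 0 0 -0.15 0 0 0;0.7 0 0 -0.3 0 0 0;0.7 0 0 -0.45 0 0 0;0.7 0 0 -0.6 0 0 0;0.7 0 0 -0.71 0 0 0;0.7 0 0 -0.71 0 0 0;0.7 0 0 -0.71 0 0 0;0.7 0 0 -0.71 0 0 0' ; python3 -c "
from h import *
stt(); plan((.546,.058,.275),-51-16.8)"
```

```text
t: 9.7
eef_pos: [0.4323, 0.3485, 0.27]
ee_rot: [3.138, -0.0, -0.89]
force: [-0.6, 0.3, -6.8]
width: 0.0398
t 9.7 [0.4323 0.3485 0.27  ] [ 1.7978e+02 -1.0000e-02 -5.1010e+01] F [-0.64  0.27 -6.84] M [-0.02  0.15 -0.04] w 0.0398
t [ 0.9911  0.3149 -0.0151] r [ 0.0037 -0.0008  0.2798] dist 0.312
```

```bash
python3 -m inch '0.7 0.06 0.02 -0.01 0 0 0.02;0.7 0.18 0.055 -0.01 0 0 0.05;0.7 0.3 0.095 -0.01 0 0 0.085;0.7 0.43 0.135 -0.01 0 0 0.12;0.7 0.56 0.175 -0.01 0 0 0.16;0.7 0.69 0.22 -0.01 0 0 0.195;0.7 0.82 0.26 -0.01 0 0 0.23;0.7 0.92 0.295 -0.01 0 0 0.26;0.7 0.975 0.315 -0.01 0 0 0.28;0.7 0.985 0.315 -0.01 0 0 0.28;0.7 0.985 0.315 -0.01 0 0 0.28;0.7 0.985 0.315 -0.01 0 0 0.28'; python3 -m inch '0.7 0 0 0 0 0 0;0.7 0 0 0 0 0 0'; python3 -c "
from h import *
stt();grab('scene','s2'); stt();grab('wrist','w4');stt(); plan((.546,.058,.245),-67.81)"
```

```text
t: 10.9
eef_pos: [0.5455, 0.0606, 0.2746]
ee_rot: [3.14, 0.0, -1.183]
force: [0.0, 0.8, -5.7]
width: 0.0394
t: 11.1
eef_pos: [0.5457, 0.061, 0.2754]
ee_rot: [3.142, 0.0, -1.182]
force: [-0.1, -0.6, -5.3]
width: 0.0396
t 11.1 [0.5457 0.061  0.2754] [180.     0.   -67.72] F [-0.12 -0.63 -5.3 ] M [0.03 0.1  0.03] w 0.0396
t 11.15 [0.5457 0.061  0.2755] [-1.800e+02  1.000e-02 -6.772e+01] F [-0.33 -0.54 -6.26] M [-0.03  0.15  0.01] w 0.0395
t 11.2 [0.5458 0.0609 0.2755] [-179.99    0.    -67.73] F [ 0.45 -1.24 -5.42] M [0.02 0.12 0.  ] w 0.0397
t [0.0092 0.0031 0.1016] r [-0.0001  0.      0.0013] dist 0.031
```

View pics/w4.png

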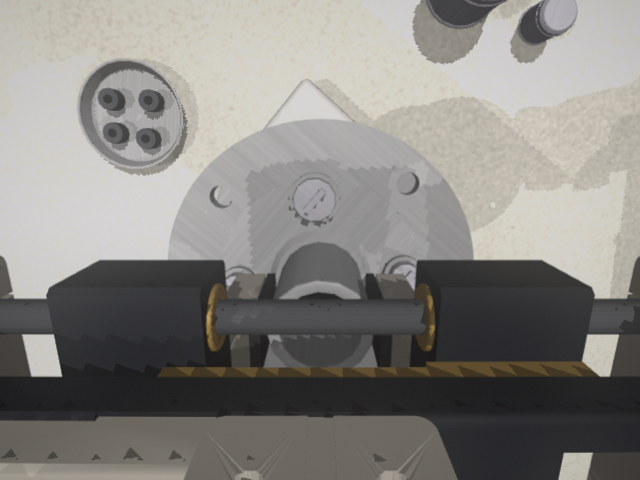

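View pics/s2.png

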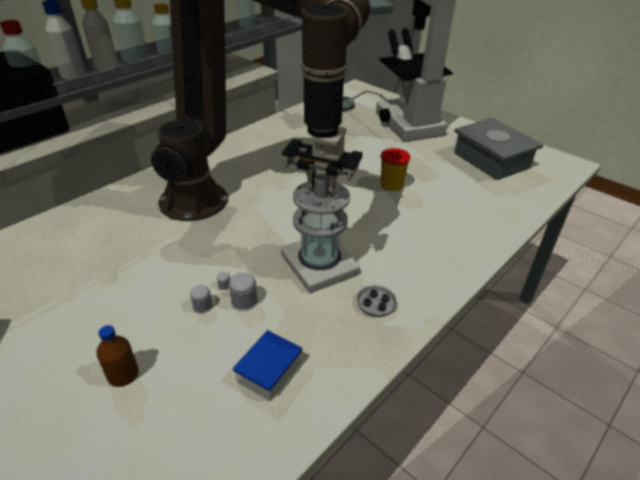

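The wrist view shows the held plate level, with two holes at (220,197) and (409,182). Next I'll measure its held pose with the same camera.

```bash
cat > held.py <<'E'
from h import *
import sys
f=load(sys.argv[1]);s=f['state'];P=cloud(f);zt=s['eef_pos'][2]-.030+.008
v=np.mgrid[:480,:640][0]
m=near(P,s['eef_pos'][:2],.09,zt-.006,zt+.02)&(v<255)
print('disc z',np.median(P[near(P,s['eef_pos'][:2],.09,zt-.006,zt+.006)&(v<255)][:,2]),'exp',zt); zt=np.median(P[near(P,s['eef_pos'][:2],.09,zt-.006,zt+.006)&(v<255)][:,2])
c=max(cv2.findContours(np.uint8(m),cv2.RETR_EXTERNAL,cv2.CHAIN_APPROX_NONE)[0],key=cv2.contourArea).reshape(-1,2)
W=onplane(f,c[c[:,1]<235],zt)[:,:2];cc,r=circ(W)
ok=abs(np.hypot(*(W-cc).T)-r)<.002;cc,r=circ(W[ok]);print('disc',cc.round(4),r.round(4),'off from TCP',(cc-s['eef_pos'][:2]).round(4))
Q=onplane(f,np.c_[np.mgrid[:480,:640][1].ravel(),v.ravel()],zt)[:,:2];H=[]
for p in eval(sys.argv[2]):
    w=onplane(f,[p],zt)[0,:2]
    for _ in range(3):
        d=np.hypot(*(Q-w).T).reshape(480,640)<.008
        with np.errstate(invalid='ignore'): h=d&~(P[...,2]>zt-.0025)
        w=Q[h.ravel()].mean(0)
    H.append(w);print('hole',w.round(4),h.sum(),'r',np.hypot(*(w-cc)).round(4))
H=np.array(H);d=H[0]-H[1];print('hole dist',np.hypot(*d).round(4))
a=np.degrees(np.arctan2(d[1],d[0]))-45; a=(a+45)%90-45
mid=H.mean(0);n=np.array([-d[1],d[0]])/np.hypot(*d); n*=np.sign(n@(cc-mid)); print('yaw',a.round(2),'ctr from holes',(mid+n*.04455).round(4))
E
python3 held.py w4 '[(220,197),(409,182)]'
```

```text
disc z 0.25368357638637395 exp 0.2534871832569482
disc [0.5466 0.0606] 0.0765 off from TCP [ 0.0009 -0.0004]
hole [0.6058 0.0404] 374 r 0.0626
hole [0.5266 0.0011] 386 r 0.0628
hole dist 0.0885
yaw -18.63 ctr from holes [0.5464 0.0607]
```

```bash
python3 -c "
from h import *
plan((.5454,.0581,.240),-67.7)"
```

```text
t [0.0082 0.0048 0.1183] r [-0.0001  0.     -0.0005] dist 0.036
```

```bash
python3 -m inch '0.7 0.008 0.005 0.02 0 0 0;0.7 0.008 0.005 0.06 0 0 0;0.7 0.008 0.005 0.1 0 0 0;0.7 0.008 0.005 0.118 0 0 0;0.7 0.008 0.005 0.118 0 0 0;0.7 0.008 0.005 0.118 0 0 0;0.7 0.008 0.005 0.118 0 0 0'; python3 -c "
from h import *
stt();f=grab('wrist','w5');stt()
cv2.imwrite('pics/w5c.png',cv2.resize(f['img'][100:260,160:480,::-1],None,fx=2.5,fy=2.5,interpolation=cv2.INTER_CUBIC))"; python3 held.py w5 '[(220,197),(409,182)]'
```

```text
t: 11.9
eef_pos: [0.5458, 0.0576, 0.2405]
ee_rot: [-3.141, -0.0, -1.183]
force: [0.2, -0.2, -4.2]
width: 0.0395
t 11.9 [0.5458 0.0576 0.2405] [-1.7995e+02 -1.0000e-02 -6.7790e+01] F [ 0.24 -0.2  -4.2 ] M [0.02 0.1  0.06] w 0.0395
t 11.95 [0.5458 0.0576 0.2406] [-1.7995e+02 -1.0000e-02 -6.7790e+01] F [-0.43  1.27 -5.9 ] M [-0.    0.1  -0.03] w 0.0393
disc z 0.218745293084427 exp 0.21853508791116588
disc [0.5467 0.0572] 0.0765 off from TCP [ 0.0009 -0.0004]
hole [0.6059 0.037 ] 371 r 0.0625
hole [ 0.5265 -0.0022] 390 r 0.0628
hole dist 0.0885
yaw -18.69 ctr from holes [0.5465 0.0573]
```

View pics/w5c.png

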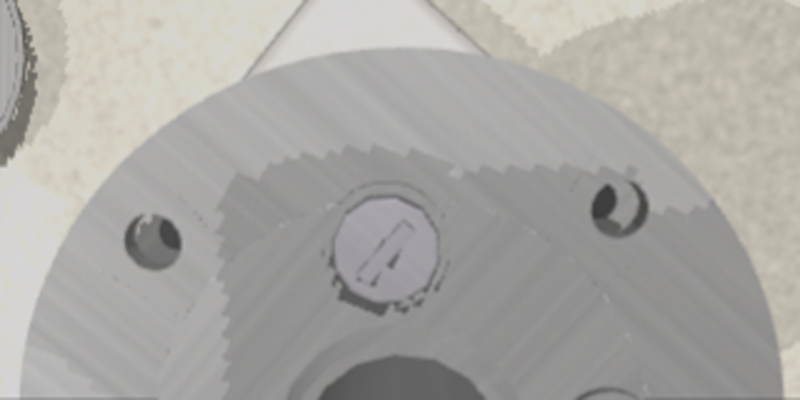

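```bash
python3 - <<'E'
from h import *
f=load('w5');C=np.linalg.inv(campose(f))
def proj(p):
    q=C[:3,:3]@p+C[:3,3];q=q*[1,-1,-1];return cv2.projectPoints(q.reshape(1,1,3),np.zeros(3),np.zeros(3),K(f),np.float64(f['dist']))[0].ravel()
im=cv2.resize(f['img'][160:220,190:440,::-1],None,fx=3.2,fy=3.2,interpolation=cv2.INTER_CUBIC)
for k,col in((0,(0,0,255)),(3,(0,0,255))):
    a=np.radians(-18.57+90*k);c=np.array([.54595+.063*np.cos(a),.0579+.063*np.sin(a)])
    for z,r in((.198,.004),):
        pts=np.array([proj(np.r_[c+r*np.array([np.cos(t),np.sin(t)]),z]) for t in np.linspace(0,6.28,40)])
        cv2.polylines(im,[np.int32(((pts+.5-[190,160])*3.2))],True,col,1)
cv2.imwrite('pics/w5d.png',im)
E
```

```text
(no output)
```

View pics/w5d.png

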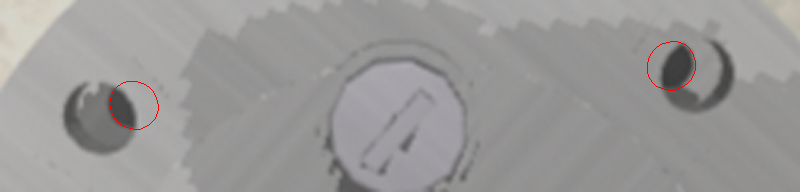

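```bash
python3 -m inch '0.7 -0.0026 0.001 0 0 0 -0.002;0.7 -0.0026 0.001 0.01 0 0 -0.002;0.7 -0.0026 0.001 0.02 0 0 -0.002;0.7 -0.0026 0.001 0.03 0 0 -0.002;0.7 -0.0026 0.001 0.04 0 0 -0.002;0.7 -0.0026 0.001 0.05 0 0 -0.002;0.7 -0.0026 0.001 0.05 0 0 -0.002;0.7 -0.0026 0.001 0.05 0 0 -0.002'; python3 -c "
from h import *
stt();grab('wrist','w6');stt()"; python3 held.py w6 '[(220,197),(409,182)]'
```

```text
t: 12.75
eef_pos: [0.5449, 0.0581, 0.225]
ee_rot: [3.141, -0.0, -1.181]
force: [-0.1, -0.1, -5.5]
width: 0.0396
t 12.75 [0.5449 0.0581 0.225 ] [ 1.7999e+02 -1.0000e-02 -6.7670e+01] F [-0.14 -0.11 -5.46] M [ 0.06  0.09 -0.06] w 0.0396
t 12.8 [0.545  0.0581 0.2251] [-179.99   -0.    -67.67] F [ 0.95 -0.21 -5.81] M [ 0.02  0.13 -0.03] w 0.0394
disc z 0.2031936206479673 exp 0.20300016476262683
disc [0.5457 0.0577] 0.0765 off from TCP [ 0.0008 -0.0004]
hole [0.6047 0.0378] 287 r 0.0623
hole [ 0.5254 -0.0017] 293 r 0.0628
hole dist 0.0886
yaw -18.54 ctr from holes [0.5452 0.0579]
```

View pics/w6.png

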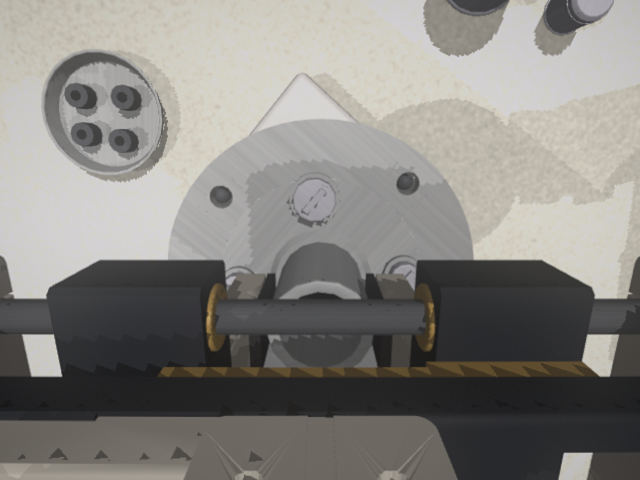

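The studs now show inside the holes at (220,196) and (408,183), with no side force, so I'll keep lowering slowly.

```bash
python3 -m inch '0.7 0.0005 0 0.008 0 0 0;0.7 0.0005 0 0.016 0 0 0;0.7 0.0005 0 0.024 0 0 0;0.7 0.0005 0 0.032 0 0 0;0.7 0.0005 0 0.04 0 0 0;0.7 0.0005 0 0.044 0 0 0;0.7 0.0005 0 0.044 0 0 0;0.7 0.0005 0 0.044 0 0 0'; python3 -c "
from h import *
stt()"
```

```text
t: 13.6
eef_pos: [0.545, 0.058, 0.2119]
ee_rot: [-3.142, -0.0, -1.181]
force: [-0.9, -0.2, -5.4]
width: 0.0397
t 13.6 [0.545  0.058  0.2119] [-1.800e+02 -1.000e-02 -6.766e+01] F [-0.86 -0.18 -5.36] M [0.01 0.11 0.01] w 0.0397
```

```bash
python3 -m inch '0.7 0 0 0.002 0 0 0;0.7 0 0 0.004 0 0 0;0.7 0 0 0.005 0 0 0;0.7 0 0 0.006 0 0 0;0.7 0 0 0.006 0 0 0;0.7 0 0 0.006 0 0 0'; python3 -c "
from h import *
stt();f=grab('wrist','w7');stt()";python3 held.py w7 '[(220,197),(409,182)]'
```

```text
t: 14.2
eef_pos: [0.545, 0.058, 0.2101]
ee_rot: [-3.142, -0.0, -1.181]
force: [-0.2, 0.0, -6.0]
width: 0.0396
t 14.2 [0.545  0.058  0.2101] [-180.     -0.    -67.67] F [-0.19  0.01 -5.99] M [0.   0.09 0.01] w 0.0396
t 14.25 [0.5449 0.058  0.2101] [-180.      0.    -67.67] F [ 0.41  0.27 -5.18] M [-0.07  0.12  0.03] w 0.0396
disc z 0.18827439429244736 exp 0.18807326715989622
disc [0.5458 0.0576] 0.0765 off from TCP [ 0.0009 -0.0004]
hole [0.6031 0.0367] 102 r 0.061
hole [ 0.5269 -0.002 ] 71 r 0.0625
hole dist 0.0854
yaw -18.1 ctr from holes [0.5448 0.0571]
```

```bash
python3 -m inch '0.7 0 0 0.001 0 0 0;0.7 0 0 0.002 0 0 0;0.7 0 0 0.003 0 0 0;0.7 0 0 0.003 0 0 0;0.7 0 0 0.003 0 0 0'; python3 -c "
from h import *
stt()"
```

```text
t: 14.75
eef_pos: [0.545, 0.058, 0.2096]
ee_rot: [-3.141, -0.0, -1.181]
force: [-3.6, 0.6, 1.0]
width: 0.0397
t 14.75 [0.545  0.058  0.2096] [-179.98   -0.    -67.66] F [-3.56  0.64  1.03] M [ 0.16  1.23 -0.02] w 0.0397
```

```bash
python3 -m inch '0.55 0 0 0 0 0 0;0.4 0 0 0 0 0 0;0.2 0 0 0 0 0 0;0 0 0 0 0 0 0;0 0 0 0 0 0 0;0 0 0 -0.05 0 0 0;0 0 0 -0.2 0 0 0;0 -0.06 0 -0.35 0 0 0;0 -0.18 0 -0.5 0 0 0;0 -0.23 0 -0.54 0 0 0;0 -0.23 0 -0.54 0 0 0;0 -0.23 0 -0.54 0 0 0' ; python3 -c "
from h import *
stt();f=grab('wrist','w8');P=cloud(f)
c0=(.546,.058)
m=near(P,c0,.1,.176,.26);print('disc',mec(m,f,.188))
m=near(P,c0,.04,.235,.26);print('neck',mec(m,f,.243),np.median(P[m],0))
m=near(P,c0,.074,.18,.195);q=P[m];A=np.c_[q[:,:2]-c0,np.ones(len(q))];r=np.linalg.lstsq(A,q[:,2],rcond=None)[0];print('disc plane z',r[2],'tilt deg',np.degrees(r[:2]))
"
```

```text
t: 15.95
eef_pos: [0.5186, 0.1222, 0.3712]
ee_rot: [-3.141, 0.0, -1.18]
force: [-0.4, -0.0, 1.1]
width: 0.0878
t 15.95 [0.5186 0.1222 0.3712] [-1.7996e+02  2.0000e-02 -6.7600e+01] F [-0.4  -0.04  1.11] M [ 0.03  0.14 -0.  ] w 0.0878
disc (array([0.54549666, 0.05782706]), np.float64(0.07663595656635486))
neck (array([0.54544428, 0.05794042]), np.float64(0.019309373267534093)) [0.54583209 0.05703265 0.24252589]
disc plane z 0.18811400529675473 tilt deg [-0.0222619   0.05056474]
```

View pics/w8.png

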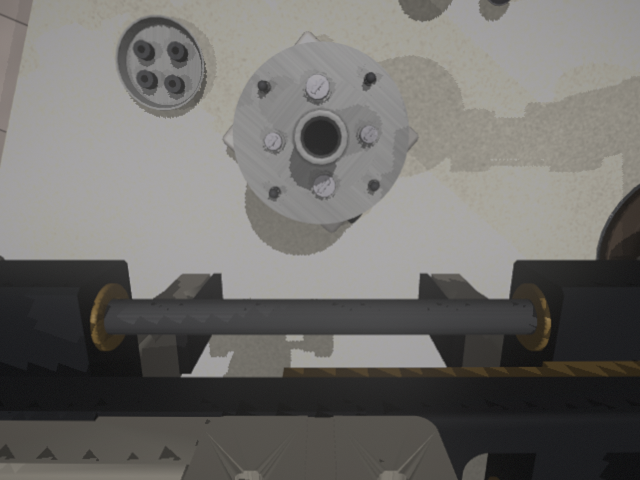

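The plate is home: disc top at 188.1 mm, level within 0.05°, and all four studs show through at (264,88), (370,78), (275,193) and (374,186). Now for the cap.

```bash
python3 -c "
from h import *
plan((.470,-.226,.25),-127)"
```

```text
t [1.0106 0.5897 0.4017] r [ 9.000e-04 -4.000e-04  9.892e-01] dist 0.371
```

```bash
python3 -m inch '0 0.1 0.06 0 0 0 0.1;0 0.23 0.13 0 0 0 0.2;0 0.36 0.21 0 0 0 0.3;0 0.5 0.29 0 0 0 0.42;0 0.63 0.36 0.05 0 0 0.55;0 0.76 0.44 0.15 0 0 0.68;0 0.88 0.52 0.25 0 0 0.8;0 0.96 0.57 0.33 0 0 0.9;0 1 0.59 0.38 0 0 0.989;0 1 0.59 0.4 0 0 0.989;0 1 0.59 0.4 0 0 0.989;0 1 0.59 0.4 0 0 0.989' ; python3 -c "
from h import *
stt();f=grab('wrist','w9');P=cloud(f);stt()
for nm,c,h in(('mid',(.427,-.283),.06),('big',(.496,-.192),.08),('sm',(.409,-.192),.04)):
    m=near(P,c,.045,h-.004,h+.006);print(nm,m.sum(),mec(m,f,h),np.median(P[m],0)) if m.any() else 0
    for z in (.01,.02,.03,.04,.05,.055):
        q=P[near(P,c,.04,z-.004,z+.004)];
        if len(q)>10 and nm=='mid': print(z,len(q),circ(q[:,:2]))
"
```

```text
t: 17.2
eef_pos: [0.4693, -0.2228, 0.2515]
ee_rot: [-3.141, -0.0, -2.215]
force: [-0.5, 1.2, -0.3]
width: 0.0876
t 17.2 [ 0.4693 -0.2228  0.2515] [-1.7998e+02 -1.0000e-02 -1.2690e+02] F [-0.45  1.23 -0.27] M [-0.   -0.02  0.07] w 0.0876
t 17.25 [ 0.4695 -0.2225  0.2519] [-1.7994e+02  2.0000e-02 -1.2688e+02] F [-0.79  0.5  -0.05] M [ 0.07 -0.   -0.03] w 0.0879
mid 2424 (array([ 0.4278495, -0.2836864]), np.float64(0.023963574402480606)) [ 0.42760161 -0.28402451  0.05961638]
0.05 152 (array([ 0.42778909, -0.28372672]), np.float64(0.0263588284426899))
0.055 909 (array([ 0.42782773, -0.28365242]), np.float64(0.021863516752122118))
big 4150 (array([ 0.49563848, -0.19470508]), np.float64(0.033544972442153875)) [ 0.49482313 -0.19569987  0.08173738]
sm 1048 (array([ 0.40921179, -0.19387127]), np.float64(0.017552384216836477)) [ 0.40921878 -0.19433801  0.04152923]
```

View pics/w9.png

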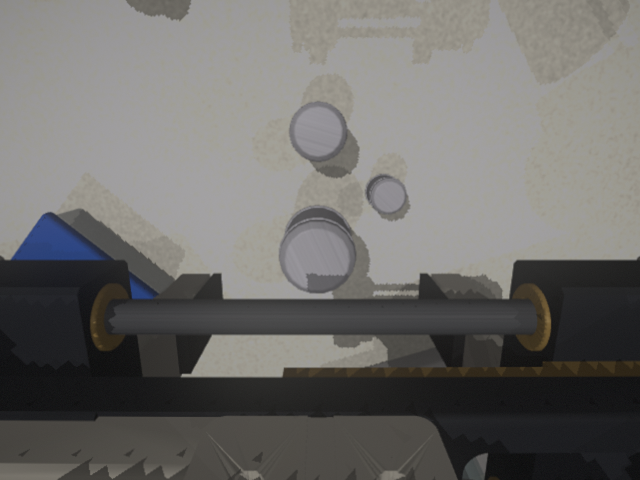

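```bash
python3 -c "
from h import *
plan((.4278,-.2837,.017),-126.9)"
```

```text
t [ 0.2468 -0.0103  0.7829] r [-0.001   0.0004  0.0003] dist 0.246
```

```bash
python3 -m inch '0 0.1 -0.005 0 0 0 0;0 0.22 -0.01 0.05 0 0 0;0 0.247 -0.01 0.18 0 0 0;0 0.247 -0.01 0.32 0 0 0;0 0.247 -0.01 0.46 0 0 0;0 0.247 -0.01 0.58 0 0 0;0 0.247 -0.01 0.68 0 0 0;0 0.247 -0.01 0.75 0 0 0;0 0.247 -0.01 0.783 0 0 0;0 0.247 -0.01 0.783 0 0 0;0 0.247 -0.01 0.783 0 0 0;0 0.247 -0.01 0.783 0 0 0' ; python3 -m inch '0.2 0 0 0 0 0 0;0.3 0 0 0 0 0 0;0.36 0 0 0 0 0 0;0.4 0 0 0 0 0 0;0.45 0 0 0 0 0 0;0.5 0 0 0 0 0 0;0.5 0 0 0 0 0 0;0.5 0 0 0 0 0 0' 8; python3 -c "
from h import *
stt()"
```

```text
t: 18.45
eef_pos: [0.428, -0.2841, 0.0177]
ee_rot: [-3.139, 0.001, -2.216]
force: [-0.8, 0.0, -0.8]
width: 0.088
t: 19.25
eef_pos: [0.4267, -0.2839, 0.0163]
ee_rot: [3.142, -0.0, -2.217]
force: [0.0, -0.4, 1.9]
width: 0.0508
t 19.25 [ 0.4267 -0.2839  0.0163] [ 180.     -0.   -127.01] F [ 0.02 -0.43  1.93] M [0.06 0.23 0.02] w 0.0508
```

```bash
python3 -m inch '0.55 0 0 0 0 0 0;0.55 0 0 0 0 0 0;0.55 0 0 -0.03 0 0 0;0.55 0 0 -0.1 0 0 0;0.55 0 0 -0.2 0 0 0;0.55 0 0 -0.35 0 0 0;0.55 0 0 -0.5 0 0 0;0.55 0 0 -0.65 0 0 0;0.55 0 0 -0.8 0 0 0;0.55 0 0 -0.95 0 0 0;0.55 0 0 -0.99 0 0 0;0.55 0 0 -0.99 0 0 0' 20; python3 -c "
from h import *
stt();f=grab('wrist','w10');grab('scene','s3');plan((.5455,.0579,.315),-63.6)"
```

```text
t: 20.45
eef_pos: [0.4274, -0.2841, 0.3159]
ee_rot: [-3.137, 0.002, -2.217]
force: [-0.7, -0.7, -1.5]
width: 0.0505
t 20.45 [ 0.4274 -0.2841  0.3159] [-1.7974e+02  1.1000e-01 -1.2701e+02] F [-0.74 -0.66 -1.5 ] M [ 0.1   0.06 -0.02] w 0.0505
t [-1.148   0.3674 -0.0082] r [ 1.000e-03  1.000e-03 -1.057e+00] dist 0.362
```

View pics/w10.png

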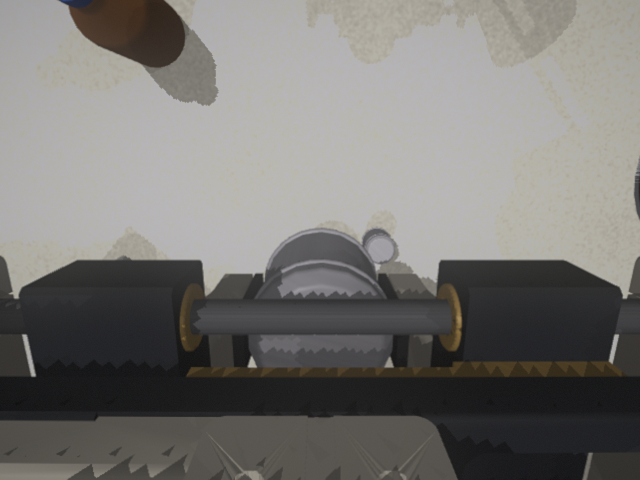

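View pics/s3.png

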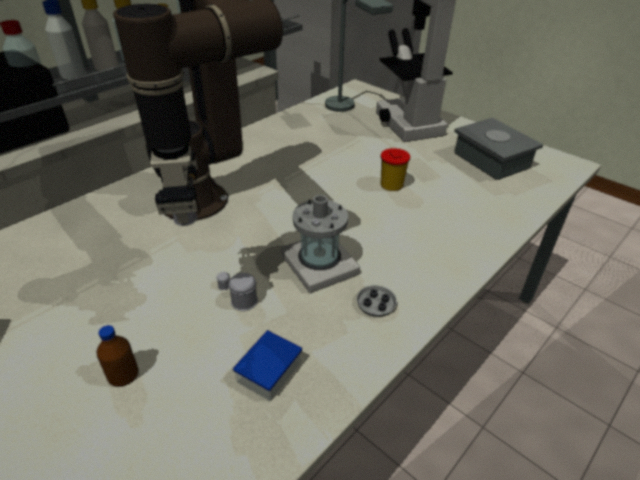

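The cap is held upright and the other two caps stand as before, so I'll carry it over.

```bash
python3 -m inch '0.55 -0.06 0.02 0 0 0 -0.05;0.55 -0.17 0.055 0 0 0 -0.16;0.55 -0.29 0.095 0 0 0 -0.27;0.55 -0.41 0.13 0 0 0 -0.38;0.55 -0.53 0.17 0 0 0 -0.49;0.55 -0.65 0.21 0 0 0 -0.6;0.55 -0.77 0.25 0 0 0 -0.71;0.55 -0.87 0.28 0 0 0 -0.82;0.55 -0.95 0.305 0 0 0 -0.93;0.55 -0.98 0.31 0 0 0 -1;0.55 -0.98 0.31 0 0 0 -1;0.55 -0.98 0.31 0 0 0 -1'; python3 -c "
from h import *
stt();plan((.5453,.058,.300),-63.6)"
```

```text
t: 21.75
eef_pos: [0.5287, 0.0066, 0.3117]
ee_rot: [3.139, 0.0, -1.172]
force: [-0.0, -1.2, -1.1]
width: 0.0508
t 21.75 [0.5287 0.0066 0.3117] [ 1.7983e+02  2.0000e-02 -6.7120e+01] F [-0.04 -1.2  -1.13] M [-0.05  0.1   0.07] w 0.0508
t [-0.1363 -0.1176  0.0386] r [ 0.0029  0.0004 -0.0587] dist 0.055
```

```bash
python3 -m inch '0.55 -0.07 -0.06 0.01 0 0 -0.05;0.55 -0.13 -0.11 0.03 0 0 -0.058;0.55 -0.136 -0.118 0.038 0 0 -0.058;0.55 -0.136 -0.118 0.038 0 0 -0.058;0.55 -0.136 -0.118 0.038 0 0 -0.058;0.55 -0.136 -0.118 0.038 0 0 -0.058;0.55 -0.136 -0.118 0.038 0 0 -0.058'; python3 -c "
from h import *
stt();f=grab('wrist','w11');grab('scene','s4');grab('top','t4');stt()
cv2.imwrite('pics/s4c.png',cv2.resize(load('s4')['img'][120:280,230:420,::-1],None,fx=3.2,fy=3.2,interpolation=cv2.INTER_CUBIC))
plan((.5453,.058,.264),-63.6)"
```

```text
t: 22.45
eef_pos: [0.546, 0.0575, 0.3023]
ee_rot: [-3.141, -0.0, -1.11]
force: [-0.8, 0.9, -0.6]
width: 0.0505
t 22.45 [0.546  0.0575 0.3023] [-179.97   -0.    -63.59] F [-0.79  0.87 -0.6 ] M [-0.    0.17  0.09] w 0.0505
t 22.6 [0.5461 0.0579 0.3021] [-179.98    0.    -63.56] F [ 0.5  -0.46 -1.02] M [-0.02  0.14  0.05] w 0.0506
t [-0.0014  0.0023  0.127 ] r [-0.0004  0.      0.0007] dist 0.038
```

View pics/w11.png

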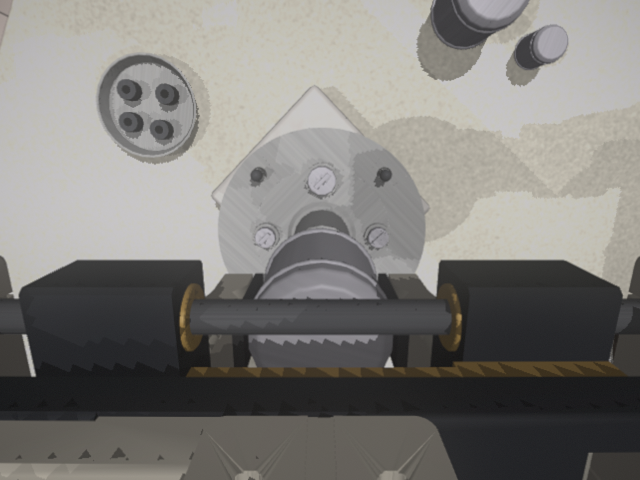

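View pics/s4c.png

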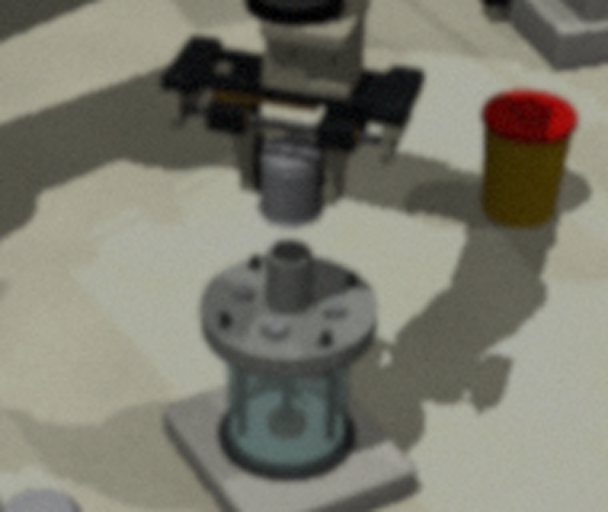

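```bash
python3 - <<'E'
from h import *
from scipy.optimize import least_squares
f=load('w11');s=f['state'];P=cloud(f);v,u=np.mgrid[:480,:640];t=s['eef_pos']
def fit(m,r):
    q=P[m][:,:2];x=least_squares(lambda c:np.hypot(*(q-c).T)-r,t[:2],loss='soft_l1',f_scale=.001);return x.x.round(4),len(q),np.abs(x.fun).mean().round(4)
b=(v<264)&(abs(u-320)<58)
for z0,z1 in((-.016,-.008),(-.008,0),(0,.01)):print('cap',fit(near(P,t,.04,t[2]+z0,t[2]+z1)&b,.026),'z',t[2]+z0)
for z0,z1 in((.195,.21),(.21,.225),(.225,.241)):print('neck',fit(near(P,t,.028,z0,z1)&b,.020))
E
```

```text
cap (array([0.5469, 0.0568]), 719, np.float64(0.0005)) z 0.28625436955778444
cap (array([0.5466, 0.0574]), 382, np.float64(0.0001)) z 0.29425436955778445
cap (array([0.5466, 0.0574]), 536, np.float64(0.0002)) z 0.30225436955778445
neck (array([0.5453, 0.0582]), 191, np.float64(0.0001))
neck (array([0.5453, 0.0582]), 226, np.float64(0.0001))
neck (array([0.5454, 0.0582]), 261, np.float64(0.0001))
```

```bash
python3 -m inch '0.55 -0.0043 0.0027 0.03 0 0 0;0.55 -0.0043 0.0027 0.07 0 0 0;0.55 -0.0043 0.0027 0.1 0 0 0;0.55 -0.0043 0.0027 0.12 0 0 0;0.55 -0.0043 0.0027 0.13 0 0 0;0.55 -0.0043 0.0027 0.14 0 0 0;0.55 -0.0043 0.0027 0.15 0 0 0;0.55 -0.0043 0.0027 0.157 0 0 0;0.55 -0.0043 0.0027 0.157 0 0 0;0.55 -0.0043 0.0027 0.157 0 0 0'; python3 -c "
from h import *
stt();f=grab('wrist','w12');grab('scene','s5');stt()
cv2.imwrite('pics/s5c.png',cv2.resize(load('s5')['img'][120:280,230:420,::-1],None,fx=3.2,fy=3.2,interpolation=cv2.INTER_CUBIC))"
```

```text
t: 23.6
eef_pos: [0.5449, 0.059, 0.255]
ee_rot: [-3.141, -0.0, -1.109]
force: [-0.1, -0.2, -0.7]
width: 0.0505
t 23.6 [0.5449 0.059  0.255 ] [-179.98   -0.    -63.53] F [-0.08 -0.2  -0.72] M [-0.02  0.11 -0.06] w 0.0505
t 23.7 [0.545 0.059 0.255] [-179.98   -0.    -63.53] F [ 0.6  -0.13 -0.85] M [ 0.03  0.14 -0.03] w 0.0507
```

View pics/s5c.png

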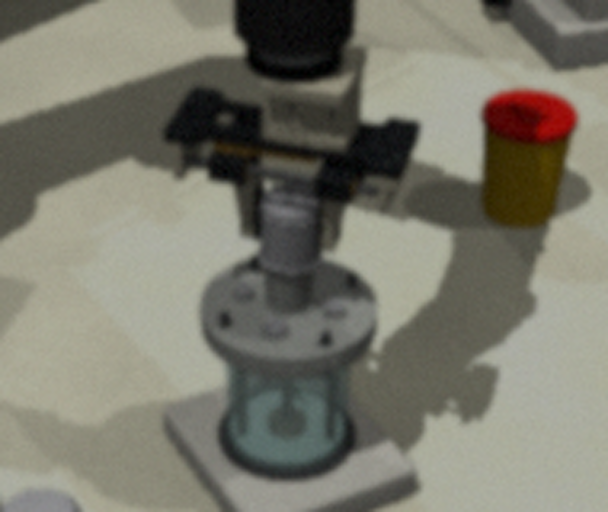

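The cap's mouth has passed over the neck top without contact force, so I'll lower it further.

```bash
python3 -m inch '0.55 0.0015 0.001 0.015 0 0 0;0.55 0.0015 0.001 0.03 0 0 0;0.55 0.0015 0.001 0.045 0 0 0;0.55 0.0015 0.001 0.06 0 0 0;0.55 0.0015 0.001 0.075 0 0 0;0.55 0.0015 0.001 0.09 0 0 0;0.55 0.0015 0.001 0.105 0 0 0;0.55 0.0015 0.001 0.115 0 0 0;0.55 0.0015 0.001 0.12 0 0 0;0.55 0.0015 0.001 0.122 0 0 0;0.55 0.0015 0.001 0.122 0 0 0'; python3 -c "
from h import *
stt()"
```

```text
t: 24.8
eef_pos: [0.5448, 0.0585, 0.2182]
ee_rot: [-3.142, -0.0, -1.109]
force: [-0.5, 0.1, -0.5]
width: 0.0508
t 24.8 [0.5448 0.0585 0.2182] [-180.     -0.    -63.53] F [-0.5   0.11 -0.54] M [ 0.03  0.17 -0.01] w 0.0508
```

```bash
python3 -m inch '0.55 0 0 0.003 0 0 0;0.55 0 0 0.005 0 0 0;0.55 0 0 0.007 0 0 0;0.55 0 0 0.008 0 0 0;0.55 0 0 0.008 0 0 0;0.55 0 0 0.008 0 0 0'; python3 -c "
from h import *
stt()"
```

```text
t: 25.4
eef_pos: [0.5448, 0.0585, 0.2158]
ee_rot: [-3.142, -0.0, -1.109]
force: [0.3, 1.2, -0.6]
width: 0.0506
t 25.4 [0.5448 0.0585 0.2158] [-180.     -0.    -63.53] F [ 0.27  1.2  -0.57] M [0.02 0.13 0.01] w 0.0506
```

```bash
python3 -m inch '0.55 0 0 0.001 0 0 0;0.55 0 0 0.002 0 0 0;0.55 0 0 0.003 0 0 0;0.55 0 0 0.003 0 0 0;0.55 0 0 0.003 0 0 0'; python3 -c "
from h import *
stt()";  python3 -m inch '0.55 0 0 0.001 0 0 0;0.55 0 0 0.002 0 0 0;0.55 0 0 0.002 0 0 0;0.55 0 0 0.002 0 0 0'; python3 -c "
from h import *
stt()"
```

```text
t: 25.9
eef_pos: [0.5448, 0.0585, 0.2149]
ee_rot: [-3.142, -0.0, -1.109]
force: [0.5, 0.2, -0.6]
width: 0.0507
t 25.9 [0.5448 0.0585 0.2149] [-180.     -0.    -63.53] F [ 0.48  0.18 -0.65] M [-0.02  0.18 -0.04] w 0.0507
t: 26.3
eef_pos: [0.5448, 0.0585, 0.2143]
ee_rot: [-3.142, -0.0, -1.109]
force: [0.2, 0.6, -0.4]
width: 0.0507
t 26.3 [0.5448 0.0585 0.2143] [-180.     -0.    -63.53] F [ 0.17  0.6  -0.44] M [-0.02  0.14 -0.  ] w 0.0507
```

```bash
python3 -m inch '0.55 0 0 0.001 0 0 0;0.55 0 0 0.002 0 0 0;0.55 0 0 0.002 0 0 0;0.55 0 0 0.002 0 0 0'; python3 -c "
from h import *
stt()"
```

```text
t: 26.7
eef_pos: [0.5448, 0.0585, 0.2143]
ee_rot: [-3.141, -0.0, -1.109]
force: [-2.9, 0.2, 5.9]
width: 0.0504
t 26.7 [0.5448 0.0585 0.2143] [-1.7997e+02 -1.0000e-02 -6.3520e+01] F [-2.89  0.23  5.89] M [ 0.12  1.23 -0.02] w 0.0504
```

Contact at about 6 N with the TCP at 214.3 mm, which is the height expected for fully down. I'll open the fingers slowly, rise straight up and look.

```bash
python3 -m inch '0.4 0 0 0 0 0 0;0.3 0 0 0 0 0 0;0.2 0 0 0 0 0 0;0.1 0 0 0 0 0 0;0 0 0 0 0 0 0;0 0 0 -0.05 0 0 0;0 0 0 -0.18 0 0 0;0 0 0 -0.33 0 0 0;0 -0.12 0 -0.48 0 0 0;0 -0.23 0 -0.54 0 0 0;0 -0.23 0 -0.54 0 0 0;0 -0.23 0 -0.54 0 0 0' ; python3 -c "
from h import *
stt();f=grab('wrist','w13');P=cloud(f);g=grab('top','t5');grab('scene','s6')
c0=(.5455,.058)
m=near(P,c0,.035,.25,.275);print('cap',mec(m,f,.258),np.median(P[m],0))
q=P[near(P,c0,.018,.25,.275)];A=np.c_[q[:,:2]-c0,np.ones(len(q))];r=np.linalg.lstsq(A,q[:,2],rcond=None)[0];print('cap top z',r[2],'tilt',np.degrees(r[:2]))
with np.errstate(invalid='ignore'): m=near(P,c0,.074,.18,.195)&~near(P,c0,.04,0,1)
q=P[m];A=np.c_[q[:,:2]-c0,np.ones(len(q))];r=np.linalg.lstsq(A,q[:,2],rcond=None)[0];print('disc z',r[2],'tilt',np.degrees(r[:2]))
G=cloud(g)
for nm,c,h in(('big',(.4948,-.1925),.08),('sm',(.4078,-.1924),.04)): m=near(G,c,.05,h-.008,h+.015);print(nm,mec(m,g,h)[0])
cv2.imwrite('pics/s6c.png',cv2.resize(load('s6')['img'][120:280,230:420,::-1],None,fx=3.2,fy=3.2,interpolation=cv2.INTER_CUBIC))"
```

```text
t: 27.9
eef_pos: [0.5137, 0.121, 0.3761]
ee_rot: [-3.14, 0.0, -1.107]
force: [0.3, 0.2, -1.1]
width: 0.088
t 27.9 [0.5137 0.121  0.3761] [-1.7993e+02  2.0000e-02 -6.3430e+01] F [ 0.28  0.19 -1.09] M [-0.01  0.18 -0.05] w 0.088
cap (array([0.5453715 , 0.05806745]), np.float64(0.024852012095257486)) [0.54562234 0.05754596 0.2574677 ]
cap top z 0.2578016689543861 tilt [ 0.02032944 -0.03916312]
disc z 0.18787744828926972 tilt [-0.01137656 -0.00695124]
big [ 0.49497163 -0.19275354]
sm [ 0.40793154 -0.19248082]
```

View pics/w13.png

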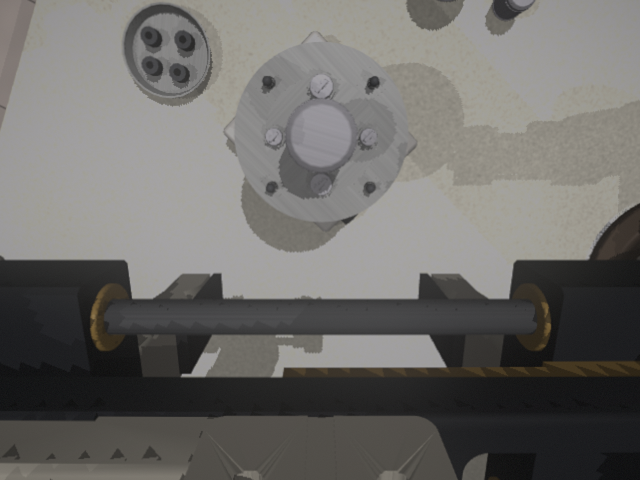

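View pics/s6c.png

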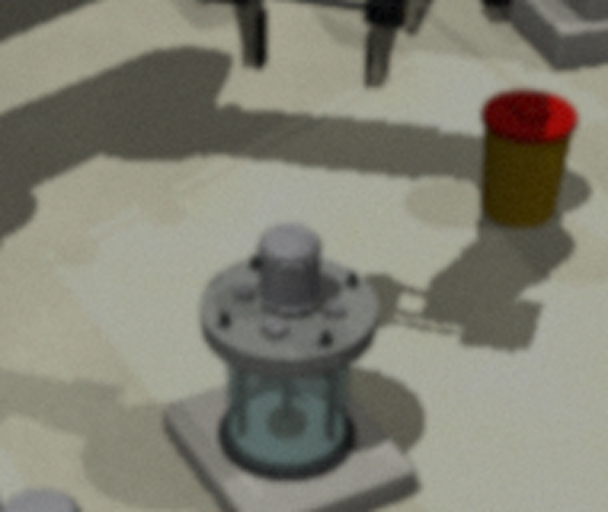

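The cap top is at 257.8 mm against an expected 258, and it is level and centred at (320,135). The disc is at 187.9 mm and level, with all four studs through, and the gripper is clear. I'll hand the job in.

```bash
python3 -c "
from h import *
print(arm.job_done());stt()"
```

```text
the job is handed in; nothing more can be done
None
the job is handed in; nothing more can be done
```

I turned the head plate about 17° to match the studs, slid it down onto the flange and released it. I then put the middle-sized cap over its neck, fully down, and released that too. The job was handed in at about 28 s.

- **Plate:** the last wrist view shows all four studs through its holes. The disc top measured 187.9 mm (expected 188) and was level within about 0.05°. It touched down at about 6–7 N.
- **Cap:** its top measured 257.8 mm (expected 258), level within 0.05° and centred on the neck. It touched down at about 6 N.
- **Bystanders:** by measurement, the two look-alike caps moved less than 0.3 mm, which is within the noise. I did not measure the bottle, nut dish, sharps bin or dish box, but the arm never came near them.
- **Extra grip:** before lifting the plate I gripped and released its neck once to check the camera, which may have moved it a fraction of a millimetre on the bench.
- **Disagreements:** the top and wrist cameras differed by up to about 2.5 mm. I used the wrist camera for the fits and corrected 1–3 mm while hovering. No final check failed.

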